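# Hang the pipette on the carousel

### The job

Put the pipette from the white block back on the carousel: first turn the carousel by its top knob until its one empty hook stands forward, straight over the short rib on the foot, then hang the pipette upright in that hook, shaft in the fork and collar down behind the lips. The hook never sits exactly where it should, so feel your way in and set the pipette down gently (never above 20 N, not dropped). Leave the hook over the rib, the other three pipettes hanging and everything else in place.

Things in the scene. Friction and masses are not known exactly. Their poses are not given: they have to be found in the camera images.
- stand: the carousel's fixed round foot, grey, 176 mm across and 18 mm thick; origin on the carousel's axis at table level, z up. A short steel rib (30 x 8 mm, reaching 27 mm above the table) lies on it along its -x axis, 52 to 82 mm from the axis: the stand's -x direction is 'forward'
- rotor: the carousel's turning part: 26 mm column, four alike hooks 90 degrees apart. Origin on the axis at table level, z up; turns either way about z against friction of 0.16 N m and stays where left. The empty hook points along its -x axis, the other three are full. Below the knob's disc only the hook's own 10 mm wide arm and clamp come within 60 mm of the empty seat
- free_hook (a point): NOMINAL seat centre of the empty hook, at its upper face: 100 mm from the axis on the rotor's -x, 150 mm high; axes as the rotor's. The real hook is clamped by hand, rigidly, up to 6 mm further in or out and up to 15 mm higher or lower; no reading tells, find it by touch
- hook_mouth (a point): NOMINAL mouth of the empty hook, 32 mm outward of free_hook (same unknown offset). The hook is a level fork open outwards: prongs 8 mm wide, 8 mm thick, gap 16 to 17 mm, flared to 31 mm at the mouth; the closed end of the gap lies 8 mm inward of the seat centre. Lips 6 mm high stand on the prongs 15.5 to 21 mm outward of the seat centre
- knob_grip (a point): on the carousel's axis, 255 mm above the table, in the middle of the grey bar-shaped knob on top: 52 mm long along the rotor's x, 14 mm wide along its y, from 234 to 268 mm above the table, on a disc 60 mm across whose top is at 235 mm. Pinch it across its y and twist, the rotor follows
- pipette: the pipette to hang (60 to 130 g), upright in the block; origin at its lower tip, z up, 220 mm long. From the tip: cone to 35 mm, 13 mm round shaft to 120, collar 28 mm across 120-126, flat-sided grip 26 (x) by 20 mm (y) 126-196, finger rest 15 mm out on +x at 188-195, 8 mm stem, 18 mm button to 220. Grip it across y. Hung, the collar rests on the prongs, tip nominally 30 mm up
- block: fixed white pipette block, 70 x 70 x 70 mm, origin under its centre; the pipette stands in its one hole (15 mm wide, 60 mm deep, so its tip is 10 mm above the table). It stands to the robot's left or right
- pipette_b: a loose pipette of the same shape as 'pipette', hanging in another of the rotor's hooks; origin at its lower tip, z up along it
- pipette_c: a loose pipette of the same shape as 'pipette', hanging in another of the rotor's hooks; origin at its lower tip, z up along it
- pipette_d: a loose pipette of the same shape as 'pipette', hanging in another of the rotor's hooks; origin at its lower tip, z up along it
- carton_tall: bystander: loose standing medicine carton 35 x 62 x 95 mm, origin under its centre
- carton_flat: bystander: loose flat medicine carton 70 x 140 x 32 mm, origin under its centre
- bottle_amber: bystander: loose amber bottle 56 mm across, 110 mm high, origin under its centre
- jar: bystander: loose white jar 64 mm across, 75 mm high, origin under its centre
- vial_tray: bystander: fixed cardboard tray of vials, 100 x 120 x 54 mm high, origin under its centre
Things that resemble listed ones, but are neither listed nor needed, are in the scene too. Leave any blue look-alike of the pipette alone.

How it is judged:
On the way, in this order (a step that is already met when the one before it is completed fails the run):
1. the empty hook stands over the rib (within 22 mm sideways), the pipette still away from the carousel (x of free_hook in the frame of stand below -0.08 m and y of free_hook in the frame of stand between -0.022 and 0.022 m and horizontal distance between pipette and rotor above 0.14 m), for 0.2 s.
2. the pipette is set down in the hook while still in the fingers: not dropped in (x of pipette in the frame of rotor between -0.109 and -0.091 m and y of pipette in the frame of rotor between -0.007 and 0.007 m and z of pipette in the frame of rotor between 0.012 and 0.048 m and angle between pipette's own z axis and vertical below 0.12 rad and contact force between pipette and rotor above 0.3 N and contact force between the fingers and pipette above 1 N), for 0.1 s.
At the end, for the whole second after the job is handed in: the empty hook is over the rib (within 22 mm sideways) and the pipette hangs in it at rest, its weight on the carousel, released: within 9 mm radially and 7 mm sideways of the nominal seat, tip 12 to 48 mm above the table, tilted less than 0.12 rad (x of free_hook in the frame of stand below -0.08 m and y of free_hook in the frame of stand between -0.022 and 0.022 m and x of pipette in the frame of rotor between -0.109 and -0.091 m and y of pipette in the frame of rotor between -0.007 and 0.007 m and z of pipette in the frame of rotor between 0.012 and 0.048 m and angle between pipette's own z axis and vertical below 0.12 rad and contact force between pipette and rotor above 0.3 N and linear speed of pipette below 0.03 m/s); the robot touches nothing.
It fails at once if the pipette is dropped: it falls faster than 0.18 m/s, out of the fingers (contact force between the fingers and pipette below 0.02 N and linear speed of pipette above 0.18 m/s).
It fails at once if the pipette presses on the carousel with more than 20 N (contact force between pipette and rotor above 20 N).
It fails at once if one of the hanging pipettes is knocked out of its hook or tipped (angle between any of pipette_b, pipette_c, pipette_d's own z axis and vertical above 0.4 rad or height (world z) of any of pipette_b, pipette_c, pipette_d above 0.045 m or height (world z) of any of pipette_b, pipette_c, pipette_d below 0.015 m or horizontal distance between any of pipette_b, pipette_c, pipette_d and rotor above 0.12 m).
It fails at once if a bystander is moved more than 25 mm (distance of any of carton_tall, carton_flat, bottle_amber, jar from where it was at the start of the episode above 0.025 m).
It also fails if it takes over 72 s, if anything falls off the work surface, if the arm or the gripper's body presses on something with over 40 N, if the wrist force passes 120 N, or if a joint passes its speed limit or range.

### The arm

A 7-joint arm with a two-finger parallel gripper is mounted at the origin on the work surface. World frame = base frame: x ahead of the robot, y to its left, z up, the work surface at z = 0. Lengths are in m, angles in rad, forces in N, time in s.
With the tool pointing down it reaches from about 0.35 to 0.9 m from the base axis. Payload 19.9 kg.
Tool frame: the origin (TCP) lies between the finger pads; the fingertips stand 19 mm ahead of it and the grasp point (between the pads) is the TCP; z points along the fingers, y is the line along which they close (so a half turn about z gives the same grasp; the last joint's range is limited). The gripper opens to 94 mm and grips with 3 to 60 N. Pads are 16 mm wide; open, the fingers measure 119 mm over their backs; the gripper's body (75 mm by 177 mm) begins 78 mm behind the grasp point.
Start: joints at [1.226, 0.417, -0.01, 1.614, 0.005, 1.111, -0.053], TCP at [0.186, -0.597, 0.224] pointing down, gripper open.
Joint ranges: [-2.81, 2.81], [-0.39, 2.02], [-1.27, 1.25], [0.06, 2.57], [-1.19, 4.33], [0.19, 2], [-2.82, 2.82]. Speed limits (rad/s): [1.89, 1.89, 2.39, 2.39, 3.01, 3.01, 3.01].

### API

Orientations are given as a 3x3 rotation matrix whose columns are the frame's x, y, z axes.
In Python, from rig import robot gives the robot as it stands. Calls block until the motion is done:
- robot.move_ptp(position, orientation): joint-space move of the TCP to a pose.
- robot.move_linear(position, velocity=0.15, frame=None, threshold=None): straight line of the TCP; frame=None keeps the orientation; velocity is the mean speed in m/s. With threshold (N) it stops when the force on the tool has changed by that much, and returns True; else False.
- robot.goto_joints(angles): joint-space move.
- robot.gripper_to(opening): finger opening in m; the grip force is fixed at half the most; returns when the fingers have stopped.
- robot.pause(seconds).
- robot.ik(position, orientation): joint angles nearest the present ones, or None.
- robot.get_state(): the state.
- robot.grab_frame(name): name is "scene" or "top"; returns the picture (400x640x3 uint8, red, green, blue); there is no depth.
- robot.camera_info(name): a dict with "fx", "fy", "cx", "cy" (pixels), "rvec" (rotation vector, rad) and "tvec" (3), from world to camera coordinates, as OpenCV has them. Camera axes: x right, y down, z forward; pixel columns grow to the right and rows downward; lengths in m; the calibration is good to about 2 mm. A picture is of the moment at which its call begins. camera_info takes no time and is no camera call.
A pose or a line that the arm cannot do raises robot.PlanningError and nothing moves.
- robot.sign_off(): hands the job in; it is judged then, once.
The state is a dict: "time": time; "qpos": joint angles; "joint_vel": joint speeds; "effort": joint torques, N m; "ee_pos": TCP position; "tool_rot": TCP orientation; "force": force on the tool from outside, world axes, zero at the start; "moment": the same for the moment, N m; "opening": finger opening in m; "grasp_force": force on a finger pad.
Only numpy, scipy, OpenCV 4.12 (cv2) and the standard library are available. Lean on these libraries where they do the work, as an engineer would, in place of code of your own. Each camera call takes 0.05 s, during which the arm holds its last target. There are 200 camera calls.

## Working session

There is one attempt and no reset: what is moved stays moved. The work goes in short steps, each a Python script; the robot and the scene stay as the last script left them, time stands still between calls to the robot, and variables do not carry over. Pictures are saved under pics/ and viewed, at most 10 in all, crops included, and the job is handed in when it is done.

```bash
mkdir -p pics; ls; python3 - <<'E'
from rig import robot
import cv2
for n in("scene","top"):
    cv2.imwrite(f"pics/{n}0.png",robot.grab_frame(n)[:,:,::-1]); print(robot.camera_info(n))
s=robot.get_state();print(s["time"],s["ee_pos"],s["tool_rot"],s["opening"])
E
```

```text
pics
{'fx': 370.4726030751405, 'fy': 370.4726030751405, 'cx': 317.05319546661616, 'cy': 199.32572749216942, 'rvec': array([ 1.03976288,  2.46879799, -0.96772788]), 'tvec': array([ 0.32082978, -0.13652542,  1.35826884])}
{'fx': 368.8005639179434, 'fy': 368.8005639179434, 'cx': 325.5201023633143, 'cy': 196.3192687849604, 'rvec': array([ 2.12112089, -2.16912386,  0.14549556]), 'tvec': array([0.01901645, 0.51112083, 1.170685  ])}
0.1 [ 0.1862969  -0.59626582  0.22391099] [[ 9.54495543e-01  2.98224940e-01 -3.78236451e-04]
 [ 2.98225173e-01 -9.54495021e-01  1.00015026e-03]
 [-6.27550569e-05 -1.06743860e-03 -9.99999428e-01]] 0.09379454003099501
```

View pics/scene0.png

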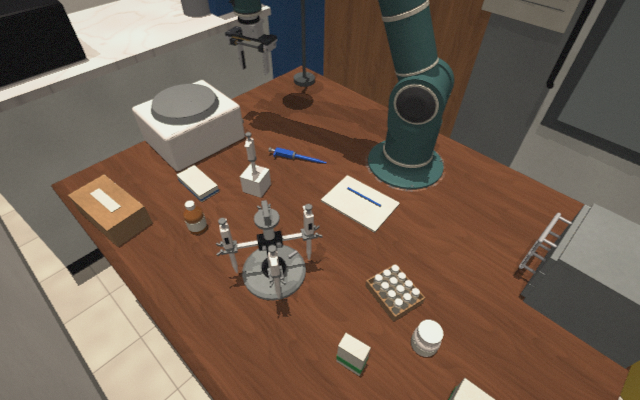

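View pics/top0.png

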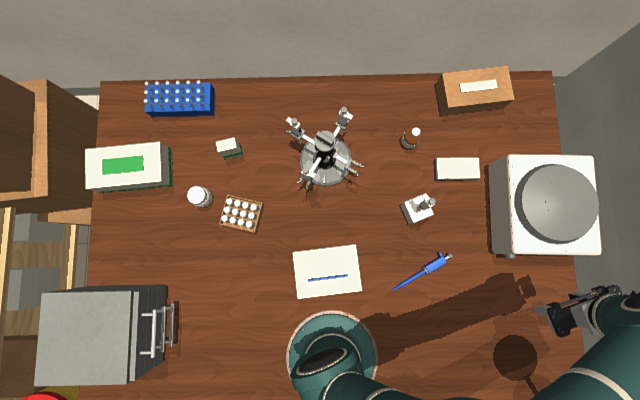

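The scene view shows the carousel at about (270,250), the white block with the pipette at (255,175), and the blue look-alike at (297,156). In the top view these are at (327,155), (420,207) and (425,270). There is also a blue pen at (327,277). Only the pipette in the white block fits the description. Next I'll take one close crop of both views.

```bash
python3 - <<'E'
import cv2,numpy as np
t=cv2.imread("pics/top0.png");s=cv2.imread("pics/scene0.png")
R=lambda im,x,y,w,h,k:cv2.resize(im[y:y+h,x:x+w],None,fx=k,fy=k,interpolation=cv2.INTER_CUBIC)
a=R(t,275,95,100,100,4); b=R(t,390,180,66,50,6)[:200,:400]
b=cv2.copyMakeBorder(R(t,390,180,80,40,5),0,0,0,0,cv2.BORDER_CONSTANT)
c=R(s,205,190,133,120,3); d=R(s,225,120,50,80,4.8)
o=np.zeros((600,800,3),np.uint8)
o[:400,:400]=a; o[400:600,:400]=b; o[:360,400:799]=c; o[360:600,400:550]=cv2.resize(d,(150,240))
cv2.imwrite("pics/crop1.png",o)
E
```

```text
(no output)
```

View pics/crop1.png

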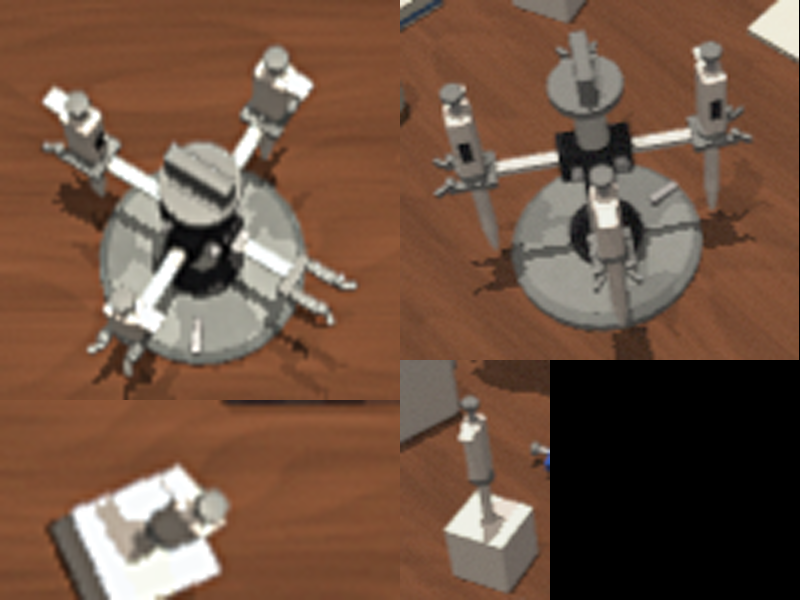

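```bash
cat > h.py <<'E'
import numpy as np,cv2
from rig import robot
def ray(cam,uv):
    i=robot.camera_info(cam);R=cv2.Rodrigues(i["rvec"])[0];c=-R.T@i["tvec"]
    return c,R.T@np.array([(uv[0]-i["cx"])/i["fx"],(uv[1]-i["cy"])/i["fy"],1])
def at(cam,uv,z):
    c,d=ray(cam,uv);return (c+d*(z-c[2])/d[2])
def px(cam,p):
    i=robot.camera_info(cam);K=np.array([[i["fx"],0,i["cx"]],[0,i["fy"],i["cy"]],[0,0,1]])
    return cv2.projectPoints(np.float64(p).reshape(-1,3),i["rvec"],i["tvec"],K,None)[0].reshape(-1,2)
def down(a): # tool down, tool y at world angle a
    y=np.array([np.cos(a),np.sin(a),0]);z=np.array([0,0,-1.]);return np.column_stack([np.cross(y,z),y,z])
E
python3 - <<'E'
from h import *
np.set_printoptions(precision=4,suppress=True)
T=lambda u,v:(275+u/4,95+v/4); B=lambda u,v:(390+u/5,180+(v-400)/5)
C=lambda u,v:(205+u/3-400/3,190+v/3); D=lambda u,v:(225+(u-400)/3,120+(v-360)/3)
P=lambda n,*a:print(n,at(*a)[:2])
P("knob disc T","top",T(199,186),.235);P("knob disc S","scene",C(586,84),.235)
P("foot L","top",T(100,258),.018);P("foot R","top",T(306,262),.018);P("foot bot","top",T(202,353),.018)
P("foot L S","scene",C(513,250),.018);P("foot R S","scene",C(701,240),.018)
P("rib in","top",T(198,320),.027);P("rib out","top",T(196,350),.027)
P("rib S in","scene",C(655,200),.027);P("rib S out","scene",C(677,185),.027)
P("bar a","top",T(170,152),.268);P("bar b","top",T(234,183),.268)
P("prong1","top",T(352,286),.15);P("prong2","top",T(328,320),.15)
P("arm root","top",T(240,240),.15)
P("button T","top",B(212,505),.230);P("button S","scene",D(471,402),.230)
P("blk l","top",B(72,512),.07);P("blk t","top",B(180,465),.07);P("blk r","top",B(220,565),.07)
P("blkS l","scene",D(446,533),.07);P("blkS t","scene",D(477,493),.07);P("blkS r","scene",D(538,512),.07);P("blkS b","scene",D(509,549),.07)
E
```

```text
knob disc T [0.6375 0.0055]
knob disc S [0.6423 0.011 ]
foot L [0.6414 0.091 ]
foot R [ 0.6338 -0.0825]
foot bot [0.5581 0.0068]
foot L S [ 0.7122 -0.0392]
foot R S [0.585  0.0755]
rib in [0.5844 0.0094]
rib out [0.5591 0.0116]
rib S in [0.5885 0.018 ]
rib S out [0.5623 0.0204]
bar a [0.6518 0.0244]
bar b [ 0.6292 -0.0183]
prong1 [ 0.5828 -0.1071]
prong2 [ 0.5573 -0.0882]
arm root [ 0.6201 -0.0242]
button T [ 0.4642 -0.2848]
button S [ 0.4669 -0.2769]
blk l [ 0.4814 -0.242 ]
blk t [ 0.5099 -0.312 ]
blk r [ 0.4457 -0.3334]
blkS l [ 0.5114 -0.2962]
blkS t [ 0.4473 -0.323 ]
blkS r [ 0.4201 -0.2511]
blkS b [ 0.4797 -0.2292]
```

```bash
python3 - <<'E'
from h import *
np.set_printoptions(precision=3,suppress=True)
p=robot.get_state()["ee_pos"]; robot.move_linear([p[0],p[1],.37],velocity=.2)
K=[.641,.007]
best=None
for a in (146,-34):
    q=robot.ik(K+[.37],down(np.radians(a))); q2=robot.ik(K+[.37],down(np.radians(a-61))); print(a,q,q2)
    if q is not None and q2 is not None:
        m=max(abs(q[6]),abs(q2[6]))
        if best is None or m<best[0]: best=(m,a)
a=best[1];print(best)
robot.move_ptp(K+[.37],down(np.radians(a)))
robot.gripper_to(.07)
s=robot.get_state();print(s["time"],s["ee_pos"],s["qpos"],s["force"])
t=robot.grab_frame("top")[:,:,::-1];sc=robot.grab_frame("scene")[:,:,::-1]
f=lambda im,x,y,w,h,W,H:cv2.resize(im[y:y+h,x:x+w],(W,H),interpolation=cv2.INTER_CUBIC)
o=np.hstack([np.vstack([f(sc,225,120,60,80,400,533)]),np.vstack([f(t,395,180,60,50,400,333),f(sc,205,170,120,60,400,200)])])
cv2.imwrite("pics/c2.png",o)
E
```

```text
146 [ 0.629  0.556 -1.085  1.344  0.486  1.521  2.136] [ 0.476  0.457 -0.79   1.35   0.321  1.465  1.188]
-34 [ 0.445  0.444 -0.74   1.351  0.296  1.458 -0.871] [ 0.393  0.426 -0.655  1.353  0.256  1.448 -1.908]
(np.float64(1.9075878891287399), -34)
4.2167 [0.641 0.007 0.37 ] [ 0.445  0.444 -0.74   1.351  0.296  1.458 -0.871] [ 0.105 -0.111 -0.496]
```

View pics/c2.png

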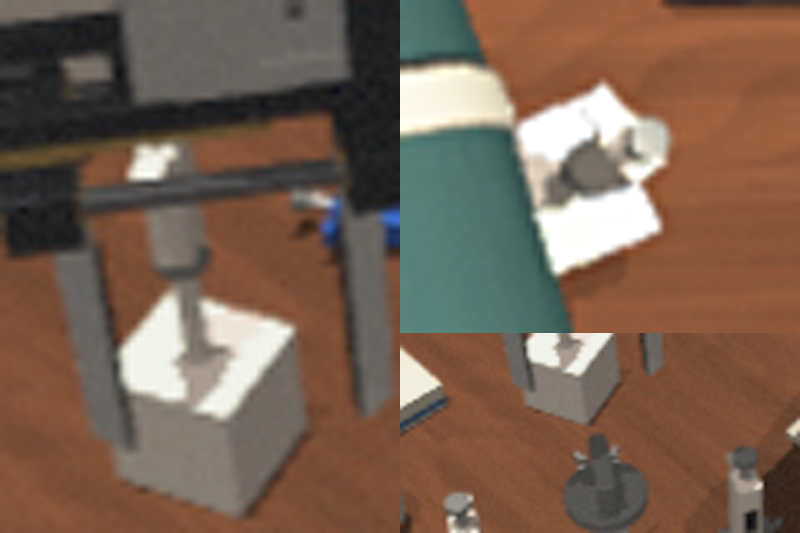

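```bash
python3 - <<'E'
from h import *
np.set_printoptions(precision=3,suppress=True)
def st(n):
    s=robot.get_state();print(n,round(s["time"],2),s["ee_pos"],s["force"],s["moment"][2],s["opening"],s["grasp_force"]);return s
if robot.move_linear([.641,.007,.259],velocity=.1,threshold=8): st("contact!"); raise SystemExit
st("low");robot.gripper_to(.0);s=st("gripped")
if s["opening"]>.02 or s["opening"]<.008: raise SystemExit
q=np.array(s["qpos"])
for k in range(1,7):
    qq=q.copy();qq[6]-=np.radians(61)*k/6;robot.goto_joints(qq)
st("turned")
robot.pause(.2)
robot.gripper_to(.07);st("open")
robot.move_linear([.641,.007,.37],velocity=.15)
robot.move_ptp([.55,-.28,.40],down(np.radians(110)));s=st("away");print(s["qpos"])
t=robot.grab_frame("top")[:,:,::-1];sc=robot.grab_frame("scene")[:,:,::-1]
cv2.imwrite("pics/t3.png",t);cv2.imwrite("pics/s3.png",sc)
f=lambda im,x,y,w,h,W,H:cv2.resize(im[y:y+h,x:x+w],(W,H),interpolation=cv2.INTER_CUBIC)
o=np.hstack([f(t,275,95,100,100,400,400),f(sc,205,190,133,120,400,361)[:361].copy() if 0 else f(sc,205,190,120,120,400,400)])
cv2.imwrite("pics/c3.png",o)
E
```

```text
low 5.58 [0.641 0.007 0.26 ] [-0.604  0.218 -0.25 ] -0.014549269013777092 0.07001764402465735 0.0
gripped 6.47 [0.641 0.007 0.259] [ 1.128 -0.748 -0.941] -0.02816663861235051 0.013872909060845422 29.964158535003662
turned 8.28 [0.641 0.006 0.259] [ 5.264 -4.006 -1.727] -0.12673300076929836 0.013556386058529187 30.002869069576263
open 9.46 [0.641 0.007 0.259] [ 0.273 -0.232  1.06 ] -0.006538716187939503 0.07015627333512055 0.0
away 13.78 [ 0.55 -0.28  0.4 ] [ 0.663  0.274 -0.435] 0.017977002553722823 0.07001034204592885 0.0
[ 1.142  0.486 -1.085  1.356  0.426  1.546  2.018]
```

View pics/c3.png

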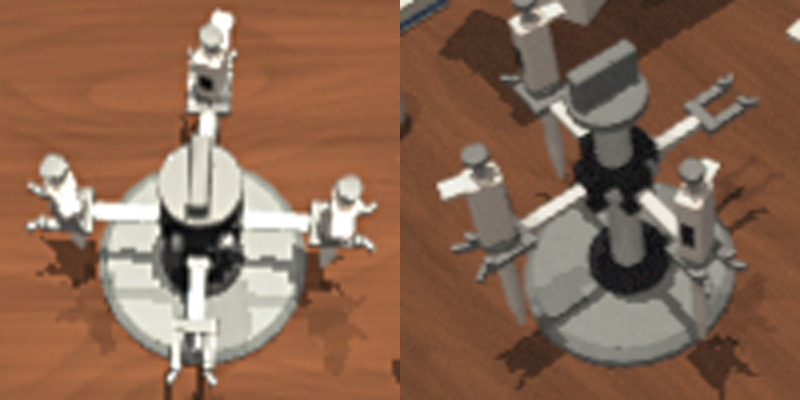

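The empty hook now points toward the robot over the rib. In the top crop the prong tips are at (174,378) and (208,380), and the other three pipettes are still hanging. Next I need the exact hook position and the pipette's yaw.

```bash
python3 - <<'E'
from h import *
np.set_printoptions(precision=4,suppress=True)
def tri(a,b):
    c1,d1=ray("top",a);c2,d2=ray("scene",b);A=np.stack([d1,-d2],1);x=np.linalg.lstsq(A,c2-c1,rcond=None)[0]
    p,q=c1+d1*x[0],c2+d2*x[1];return (p+q)/2,np.linalg.norm(p-q)
T=lambda u,v:(275+u/4,95+v/4);S=lambda u,v:(205+(u-400)*.3,190+v*.3)
for n,a,b in(("knobdisc",T(200,184),S(609,96)),("prongL",T(174,378),S(755,102)),("prongR",T(208,380),S(726,82)),("button",(432.4,201.),(248.7,134.))):print(n,tri(a,b))
# pipette yaw candidates
t=cv2.imread("pics/top0.png");s=cv2.imread("pics/scene0.png")
P=np.array([.4655,-.278])
k=8
def crop(im,x,y,w,h):return cv2.resize(im[y:y+h,x:x+w],None,fx=k,fy=k,interpolation=cv2.INTER_CUBIC)
cs=crop(s,230,125,50,70);ct=crop(t,405,190,50,40)
o=np.zeros((560,800,3),np.uint8);o[:,:400]=cs;o[:320,400:]=ct
for i,a in enumerate((20,110,200,290)):
    d=np.array([np.cos(np.radians(a)),np.sin(np.radians(a))])
    p=np.r_[P+d*.028,.2015] # rest reaches 15 mm beyond grip face
    u=(px("scene",p)[0]-(230,125))*k;v=(px("top",p)[0]-(405,190))*k+(400,0)
    print(a,u,v)
print(px("scene",np.r_[P,.23]),px("top",np.r_[P,.23]))
cv2.imwrite("pics/c4.png",o)
E
```

```text
knobdisc (array([0.6399, 0.0063, 0.2266]), np.float64(0.004226668149426577))
prongL (array([0.5172, 0.0296, 0.1342]), np.float64(0.0045513169294556805))
prongR (array([0.5172, 0.0013, 0.1351]), np.float64(0.0024594303187951815))
button (array([ 0.4636, -0.285 ,  0.2245]), np.float64(0.0037580591042128747))
20 [120.4809 173.7737] [545.0631  21.7732]
110 [224.8997 150.3835] [503.3433 124.0334]
200 [198.4141  89.0722] [608.7796 169.2444]
290 [ 96.1086 111.3989] [650.0936  66.5182]
[[248.8031 133.639 ]] [[429.8665 200.5915]]
```

View pics/c4.png

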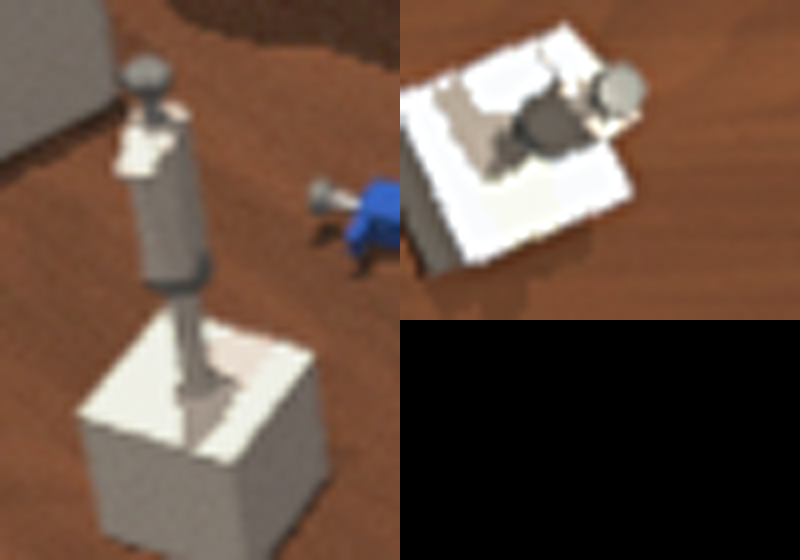

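```bash
cat >> h.py <<'E'
np.set_printoptions(precision=4,suppress=True)
def st(n):
    s=robot.get_state();print(n,round(s["time"],2),s["ee_pos"],s["force"],s["moment"],round(s["opening"],4),round(s["grasp_force"],1));return s
A=np.array([.641,.007]);TH=np.radians(175.8);U=np.array([np.cos(TH),np.sin(TH)])  # outward dir of the free hook
E
python3 - <<'E'
from h import *
x,y=.4655,-.283
robot.move_ptp([x,y,.36],down(np.radians(115)))
st("above")
if robot.move_linear([x,y,.182],velocity=.12,threshold=6): st("contact!"); raise SystemExit
st("low");robot.gripper_to(0);s=st("grip")
t=robot.grab_frame("top")[:,:,::-1];sc=robot.grab_frame("scene")[:,:,::-1]
f=lambda im,x,y,w,h,W,H:cv2.resize(im[y:y+h,x:x+w],(W,H),interpolation=cv2.INTER_CUBIC)
cv2.imwrite("pics/c5.png",np.hstack([f(sc,210,100,80,100,400,500),f(t,380,160,80,100,400,500)]))
E
```

```text
above 14.38 [ 0.4651 -0.2835  0.3603] [ 0.7412 -0.6186 -1.1349] [ 0.1303 -0.1293  0.0498] 0.0698 0.0
low 16.02 [ 0.4657 -0.2832  0.1825] [-0.4095  0.1086 -0.0466] [ 0.1485 -0.0932  0.0048] 0.0699 0.0
grip 16.84 [ 0.4655 -0.283   0.182 ] [-0.8302  0.3098  0.1955] [-0.0922  0.0133 -0.0162] 0.0199 30.0
```

View pics/c5.png

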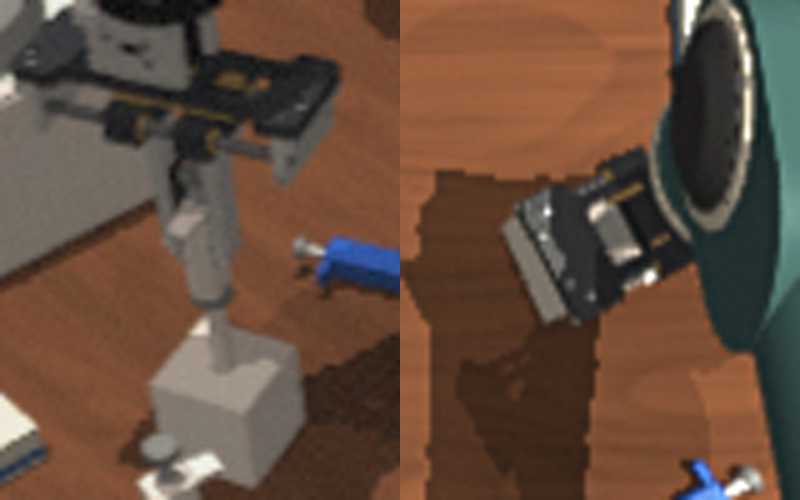

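The grip holds at 19.9 mm on the flat sides with almost no side force. Next I lift and feel my way in.

```bash
python3 - <<'E'
from h import *
x,y=.4655,-.283
robot.move_linear([x,y,.28],velocity=.08);st("up")
R=down(TH-np.pi/2)
print(robot.ik(np.r_[A+U*.165,.28],R))
robot.move_ptp(np.r_[A+U*.165,.28],R)
robot.move_linear(np.r_[A+U*.165,.23],velocity=.1);robot.pause(.3);st("pre")
h=robot.move_linear(np.r_[A+U*.135,.23],velocity=.03,threshold=3.5);s=st(h)
if not h:
    h=robot.move_linear(np.r_[A+U*.088,.23],velocity=.02,threshold=3.5);s=st(h)
d=s["ee_pos"][:2]-A;print("r",d@U,"lat",d@[-U[1],U[0]])
t=robot.grab_frame("top")[:,:,::-1];sc=robot.grab_frame("scene")[:,:,::-1]
f=lambda im,x,y,w,h,W,H:cv2.resize(im[y:y+h,x:x+w],(W,H),interpolation=cv2.INTER_CUBIC)
cv2.imwrite("pics/c6.png",np.hstack([f(sc,220,160,120,120,400,400),f(t,275,95,100,120,400,480)[:400]]))
E
```

```text
up 18.32 [ 0.4653 -0.2829  0.2796] [ 0.4263 -0.2812 -1.3963] [ 0.0728 -0.134   0.0283] 0.0201 30.0
[ 0.9576  0.2619 -1.217   1.8729  0.2649  1.1885  1.1487]
pre 20.43 [0.4766 0.019  0.2303] [ 0.6131 -0.2926 -0.8805] [ 0.0594 -0.1194  0.0374] 0.0198 30.0
False 21.57 [0.5063 0.0169 0.23  ] [ 0.5314  1.0752 -0.9278] [ 0.0731 -0.1918 -0.007 ] 0.0199 30.0
True 23.52 [0.5496 0.0136 0.2295] [ 0.2005 -0.3123 -0.1231] [0.0987 0.0022 0.02  ] 0.0196 30.0
r 0.09159381468167212 lat 8.108260289888119e-05
```

View pics/c6.png

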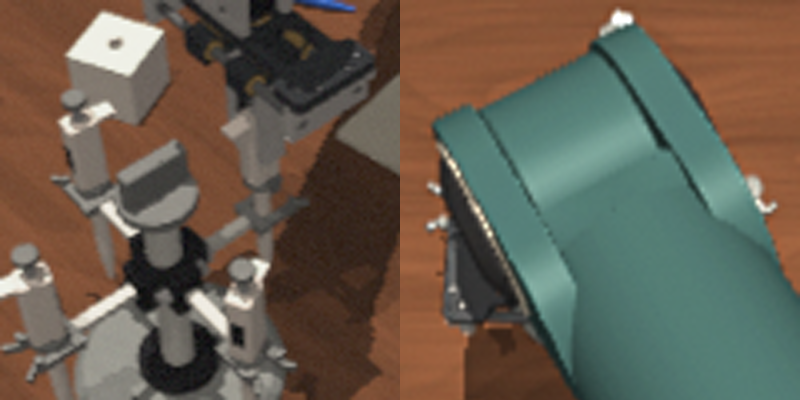

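The pipette shaft is in the fork. I'll re-feel the closed end slowly, back off 1.5 mm, and then lower.

```bash
python3 - <<'E'
from h import *
def r(): return (robot.get_state()["ee_pos"][:2]-A)@U
robot.move_linear(np.r_[A+U*.095,.23],velocity=.02);robot.pause(.2);st("back")
h=robot.move_linear(np.r_[A+U*.086,.23],velocity=.006,threshold=2.0);s=st(h);r0=r();print("r0",r0)
if h and r0>.087:
    rs=r0+.0013
    robot.move_linear(np.r_[A+U*rs,.23],velocity=.01);robot.pause(.2);st("backed")
    h=robot.move_linear(np.r_[A+U*rs,.182],velocity=.012,threshold=2.0);st(h);print(r())
E
```

```text
back 24.15 [0.5463 0.0139 0.23  ] [ 0.885  -0.0184 -1.291 ] [ 0.0361 -0.1378  0.0118] 0.0199 30.0
True 24.94 [0.5497 0.0136 0.2296] [0.0586 0.2306 0.0864] [ 0.0639 -0.1081 -0.0561] 0.0196 30.0
r0 0.09152709358148585
backed 25.43 [0.5484 0.0138 0.23  ] [-0.163  -1.261  -0.8426] [ 0.0992 -0.1033  0.0029] 0.0195 30.0
True 27.98 [0.5485 0.0138 0.1959] [-0.5835 -0.3696  6.5182] [-0.0473 -0.0711 -0.0251] 0.0198 30.0
0.09270284509719313
```

Contact came at TCP height 0.196, which puts the hook face at about 0.144. To check the collar is behind the lips, I'll lift 1.5 mm and pull gently outward.

```bash
python3 - <<'E'
from h import *
def r(): return (robot.get_state()["ee_pos"][:2]-A)@U
rs=.0928;z=.1975
robot.move_linear(np.r_[A+U*rs,z],velocity=.01);robot.pause(.2);st("raised")
h=robot.move_linear(np.r_[A+U*(rs+.006),z],velocity=.005,threshold=2.);st(h);ro=r();print("r out",ro)
if h:
    h2=robot.move_linear(np.r_[A+U*(rs-.005),z],velocity=.005,threshold=2.);st(h2);ri=r();print("r in",ri)
    rm=(ro+ri)/2
    robot.move_linear(np.r_[A+U*rm,z],velocity=.01);robot.pause(.2)
    h=robot.move_linear(np.r_[A+U*rm,z-.006],velocity=.006,threshold=1.5);st(h);robot.pause(.3);st("held")
E
```

```text
raised 28.53 [0.5484 0.0138 0.1974] [ 0.6416  0.3574 -1.2098] [ 0.0035 -0.1289 -0.0125] 0.0199 30.0
False 29.88 [0.5425 0.0142 0.1975] [ 0.9697 -0.2358 -1.0774] [ 0.0508 -0.1321 -0.0199] 0.0195 30.0
r out 0.09876769848107603
```

It pulled outward with no resistance, so the collar was resting on the lips and the true seat is about 6 mm lower. I'll feel the closed end again with the collar just above the lips, back off less, and lower.

```bash
python3 - <<'E'
from h import *
def r(): return (robot.get_state()["ee_pos"][:2]-A)@U
z=.1985
robot.move_linear(np.r_[A+U*.0988,z],velocity=.01);robot.pause(.2);st("start")
h=robot.move_linear(np.r_[A+U*.084,z],velocity=.006,threshold=2.5);st(h);r0=r();print("r0",r0)
robot.pause(.2);st("hold");print(r())
if h and r0<.0945:
    rs=r0+.0005
    robot.move_linear(np.r_[A+U*rs,z],velocity=.005);robot.pause(.2);st("backed")
    h=robot.move_linear(np.r_[A+U*rs,.176],velocity=.008,threshold=2.0);st(h);robot.pause(.1);st("hold");print(r())
E
```

```text
start 30.33 [0.5425 0.0142 0.1985] [-0.3628  0.0615 -0.0048] [ 0.0452 -0.1347 -0.0376] 0.0199 30.0
True 31.65 [0.5492 0.0137 0.1981] [-0.2115 -0.2661 -1.3917] [ 0.0354 -0.1095 -0.0705] 0.0203 30.0
r0 0.09201121605077096
hold 31.85 [0.5492 0.0136 0.1979] [ 0.1407 -0.2053  0.8309] [ 0.0553 -0.1475 -0.0255] 0.0202 30.0
0.09207287228042584
backed 32.34 [0.5487 0.0138 0.1985] [-0.1415 -0.1961 -1.0238] [ 0.0327 -0.1682  0.0638] 0.0195 30.0
True 33.17 [0.5488 0.0138 0.1959] [ 0.0312 -0.1712  5.5553] [ 0.0086 -0.2275  0.0057] 0.0197 30.0
hold 33.27 [0.5488 0.0138 0.1959] [ 0.6733 -0.1109  5.5289] [ 0.0995 -0.3338 -0.0381] 0.0194 30.0
0.09248805174086984
```

```bash
cat >> h.py <<'E'
def avg(n=25):
    v=[]
    for _ in range(n):
        robot.pause(.02);s=robot.get_state();v.append(np.r_[s["force"],s["moment"]])
    v=np.array(v);print("avg",v.mean(0),"sd",v.std(0));return v.mean(0)
E
python3 - <<'E'
from h import *
a=avg()
sc=robot.grab_frame("scene")[:,:,::-1]; cv2.imwrite("pics/s7.png",sc)
p=robot.get_state()["ee_pos"];print(p)
robot.move_linear(np.r_[A+U*.0925,.1985],velocity=.01);robot.pause(.1);b=avg()
d=a-b;print(d,"x",-d[4]/d[2],"y",d[3]/d[2])
cv2.imwrite("pics/c7.png",cv2.resize(sc[190:300,220:340],(654,600),interpolation=cv2.INTER_CUBIC))
E
```

```text
avg [ 0.5646 -0.0218  5.4316  0.0545 -0.3486 -0.0044] sd [0.5285 0.421  0.4564 0.0329 0.034  0.0264]
[0.5488 0.0138 0.1958]
avg [-0.0005 -0.1388 -0.6602  0.0444 -0.1523  0.0026] sd [0.46   0.4626 0.2653 0.0289 0.0228 0.0237]
[ 0.5651  0.117   6.0918  0.0101 -0.1963 -0.007 ] x 0.03222893893163973 y 0.0016549476659547114
```

View pics/c7.png

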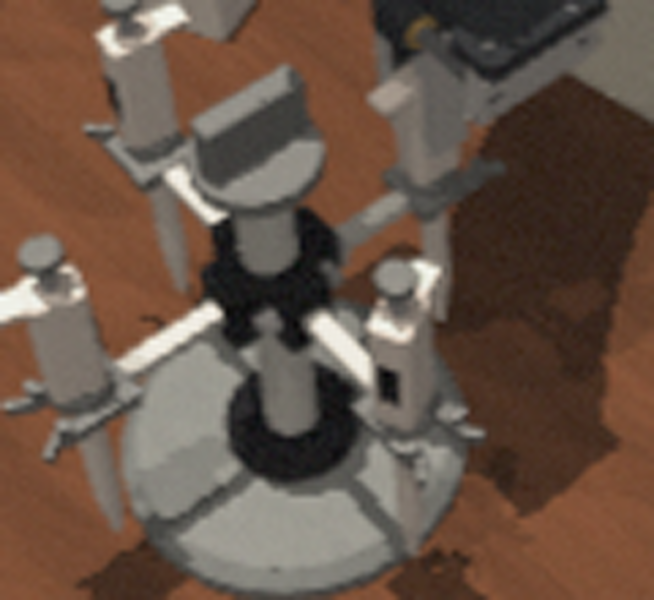

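```bash
python3 - <<'E'
from h import *
C=A+U*.0925
W=lambda p:(px("scene",p)-(220,190))*654/120
for th in(0,.1,.2):   # tip outward by th, pivot at TCP z .196
    print(th,[W(np.r_[C+U*th*(.196-z),z])[0].round() for z in(.044,.084,.1439,.196,.22)])
for n,r in (("seat",.094),("lip",.112),("tip",.126),("closed",.086)):
  for z in(.144,.138):print(n,z,[W(np.r_[A+U*r+np.array([-U[1],U[0]])*l,z])[0].round() for l in(-.012,.012)])
print("knob",W(np.r_[A,.268]),W(np.r_[A,.235]),"block",)
E
```

```text
0 [array([431., 294.]), array([428., 247.]), array([425., 172.]), array([421., 100.]), array([420.,  65.])]
0.1 [array([453., 279.]), array([445., 236.]), array([433., 166.]), array([421., 100.]), array([416.,  68.])]
0.2 [array([475., 263.]), array([462., 224.]), array([441., 161.]), array([421., 100.]), array([412.,  70.])]
seat 0.144 [array([443., 184.]), array([411., 156.])]
seat 0.138 [array([443., 192.]), array([412., 163.])]
lip 0.144 [array([472., 165.]), array([440., 137.])]
lip 0.138 [array([472., 173.]), array([440., 145.])]
tip 0.144 [array([493., 151.]), array([462., 123.])]
tip 0.138 [array([493., 159.]), array([462., 131.])]
closed 0.144 [array([430., 193.]), array([399., 164.])]
closed 0.138 [array([431., 201.]), array([399., 172.])]
knob [[245.106   94.6989]] [[252.4041 145.8964]] block
```

```bash
python3 - <<'E'
import cv2
s=cv2.imread("pics/s7.png")[200:256,276:324]
cv2.imwrite("pics/c8.png",cv2.resize(s,(514,600),interpolation=cv2.INTER_CUBIC))
E
```

```text
(no output)
```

View pics/c8.png

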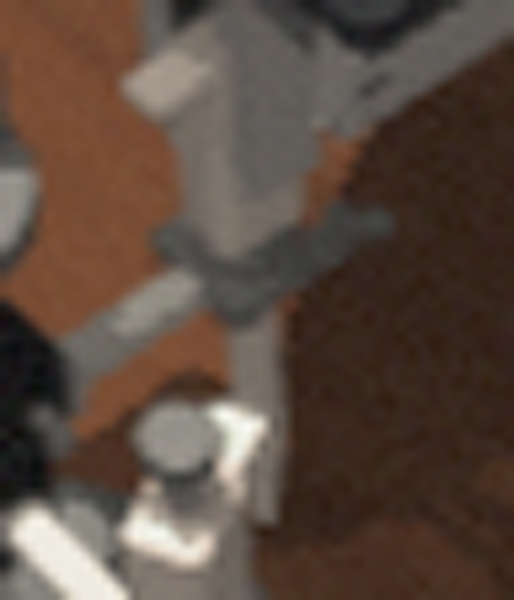

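The crop puts the collar at fork level (245,255) and the pipette nearly vertical. The moment reading puts the contact inward of the axis, which doesn't fit lips, so the pipette may have pivoted in the pads during the pull. As a decisive check I'll touch down squarely on the lips 15 mm further out and compare the heights.

```bash
python3 - <<'E'
from h import *
robot.move_linear(np.r_[A+U*.0925,.210],velocity=.03)
robot.move_linear(np.r_[A+U*.110,.210],velocity=.03);robot.pause(.15)
h=robot.move_linear(np.r_[A+U*.110,.186],velocity=.01,threshold=2.);st(h);avg(10)
robot.move_linear(np.r_[A+U*.110,.210],velocity=.03);st("up")
E
```

```text
True 37.22 [0.5313 0.015  0.2013] [-0.2382  0.1987  4.6123] [ 0.0138 -0.2803 -0.0435] 0.02 30.0
avg [ 1.1029  0.0937  4.2795  0.0456 -0.3653  0.004 ] sd [0.4465 0.4865 0.2902 0.0353 0.0478 0.0374]
up 37.83 [0.5312 0.015  0.21  ] [ 0.2638  0.2729 -0.9943] [ 0.1045 -0.1257  0.0382] 0.0198 30.0
```

The lips are 5.4 mm higher (0.2013 against 0.1959), so the earlier contact was the true seat. Now I re-enter, set down on the seat height and release.

```bash
python3 - <<'E'
from h import *
def r(): return (robot.get_state()["ee_pos"][:2]-A)@U
z=.208
h=robot.move_linear(np.r_[A+U*.086,z],velocity=.012,threshold=2.5);st(h);r0=r();print("r0",r0)
if not(h and .089<r0<.095): raise SystemExit
rs=r0+.0013
robot.move_linear(np.r_[A+U*rs,z],velocity=.01);robot.pause(.15)
h=robot.move_linear(np.r_[A+U*rs,.190],velocity=.008,threshold=1.5);s=st(h);avg(20);print(s["ee_pos"][2])
cv2.imwrite("pics/s9.png",robot.grab_frame("scene")[:,:,::-1])
E
```

```text
True 39.26 [0.5497 0.0137 0.208 ] [-0.6778 -0.4526 -1.3167] [ 0.0492 -0.0385  0.0203] 0.0196 30.0
r0 0.09156426658507431
True 41.12 [0.5484 0.0138 0.1957] [-0.1405 -0.0717  4.6964] [-0.0258 -0.2668 -0.016 ] 0.0202 30.0
avg [ 0.5276  0.0166  5.193   0.0451 -0.3358  0.0019] sd [0.3673 0.4697 0.4953 0.0261 0.0515 0.033 ]
0.19574380780362488
```

```bash
python3 - <<'E'
from h import *
robot.gripper_to(.06);st("open");robot.pause(.2)
p=robot.get_state()["ee_pos"]
robot.move_linear([p[0],p[1],.33],velocity=.12,threshold=8);st("up")
robot.move_ptp([.40,-.25,.36],down(TH-np.pi/2));robot.pause(.3);st("away")
sc=robot.grab_frame("scene")[:,:,::-1];cv2.imwrite("pics/s10.png",sc);cv2.imwrite("pics/t10.png",robot.grab_frame("top")[:,:,::-1])
# compare shaft / grip / neighbours with the held, seated picture
o=cv2.imread("pics/s9.png");k=4
for n,(x,y,w,h) in {"shaft":(294,226,14,22),"grip":(288,206,14,12),"knob":(250,200,32,30),"pipR":(285,235,20,55),"pipL":(222,230,25,60)}.items():
    up=lambda im:cv2.resize(im,None,fx=k,fy=k,interpolation=cv2.INTER_CUBIC)
    m=cv2.matchTemplate(up(sc[y-5:y+h+5,x-5:x+w+5]),up(o[y:y+h,x:x+w]),cv2.TM_CCOEFF_NORMED);_,v,_,l=cv2.minMaxLoc(m)
    print(n,round(v,3),(l[0]/k-5,l[1]/k-5))
C=A+U*.0935
print("expected button",px("scene",np.r_[C,.244]),px("top",np.r_[C,.244]))
g=cv2.cvtColor(sc,cv2.COLOR_BGR2GRAY);print(g[185:250:3,286:312:2])
E
```

```text
open 42.28 [0.5481 0.0137 0.1954] [0.4939 0.1046 0.3038] [ 0.0372 -0.1437  0.0235] 0.06 0.0
up 43.76 [0.5478 0.0136 0.3294] [-0.0927  0.1201 -0.3729] [ 0.1093 -0.1434 -0.044 ] 0.0601 0.0
away 45.31 [ 0.4003 -0.2495  0.36  ] [ 0.2274  0.6356 -0.3335] [ 0.0213 -0.1491  0.0021] 0.0602 0.0
shaft 0.909 (0.0, 0.0)
grip 0.874 (1.0, -0.75)
knob 0.974 (0.0, 0.0)
pipR 0.935 (0.0, 0.0)
pipL 0.998 (0.0, 0.0)
expected button [[297.0344 195.0605]] [[322.3533 172.4677]]
[[ 50  52  50  51  55  54  52  48  50  49  49  52  51]
 [ 50  49  52  49  52  54  56  54  51  55  49  51  50]
 [ 53  52  52  51  52  54  54  50  53  51  53  52  53]
 [ 55  49  53  49  70 140 142 128  54  52  53  53  53]
 [ 52  54  53  49  72 135 139 114  53  54  51  77  93]
 [ 51  53  55  52  64  73  77 164 118  58  90  91  90]
 [ 48  49  51 155 235 146 109 122 169  99  86  87  88]
 [ 78 146 239 239 238 219 187 111 113  94  86  86  85]
 [ 84  85 180 171 108 117 115 111 112 100  90  86  83]
 [ 88  84  90  87 107 114 113 112 114 102  90  88  90]
 [ 92  87  86  90 105 115 115 111 111  99  90  89  87]
 [ 87  85  88  86 107 116 113 110 109 101  90  92  95]
 [ 90  86 108 144 103 119 112 110  90  70 117  65  67]
 [ 85  86  85 113  81  74  76  74  82  86  66  78  82]
 [ 97 160 234 138 116  80 122 110  71  81  91  84  81]
 [224 228 144  99  90  81  76  95  89  89  86  83  86]
 [101  89  89  90  91  87 109 110  93  89  86  90  90]
 [ 89  86  86  87  90  93 115 110  89  87  85  86  87]
 [ 89  98 141 143 145 198 239 203  97  93  92  86  74]
 [ 98  86 133 149 140 153 222 114  86  81  77  81  80]
 [101 103 153  72  89 113 171 113  72  75  71  77  81]
 [136 215 178 125 125 123 100 101  75  46  44  70  76]]
```

The pipette stands still after release. Its button is at (298,196), where (297.7,197) is expected for upright hanging, and the shaft, knob and neighbouring pipettes did not shift. I'm handing in.

```bash
python3 -c "
from rig import robot
print(robot.sign_off())"
```

```text
the job is handed in; nothing more can be done
None
```

I turned the empty hook over the rib, set the pipette down by touch on the seat (about 5 N on the tool), released it and handed the job in at about 45 s; the last pictures show it still and upright, but the sign-off returned no verdict.

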